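# Fingertip check of the roller track

## Robot

A 6-joint arm with a two-finger parallel gripper is mounted at the origin on the work surface. World frame = base frame: x ahead of the robot, y to its left, z up, the work surface at z = 0. Lengths are in m, angles in degrees, forces in N, time in s.
With the tool pointing down it reaches from about 0.4 to 0.825 m from the base axis. Payload 7 kg.
Tool frame: the origin (TCP) lies on the centre line of the jaws, within the pads' length; the fingertips stand 14 mm ahead of it and the grasp point (between the pads) lies 5 mm behind it; z points along the fingers, y is the line along which they close (so a half turn about z gives the same grasp; the last joint's range is limited). The gripper opens to 88 mm and grips with 3 to 60 N. Pads are 19 mm wide; open, the fingers measure 130 mm over their backs; the gripper's body (78 mm by 193 mm) begins 47 mm behind the grasp point.
Start: joints at [-49.269, 20.546, 0.682, 0, -70.136, -16.507], TCP at [0.277, -0.616, 0.241] pointing down, gripper open.
Joint ranges: [-176.03, 176.03], [-82.01, 121.73], [-58.28, 71.71], [-173.87, 95.51], [-174.79, -0.11], [-173.66, 173.66]. Speed limits (degrees/s): [136.94, 136.94, 172.46, 180, 180, 180].

## Interface

Orientations are given as [roll, pitch, yaw] about the fixed x, y, z axes, in that order (R = Rz(yaw) Ry(pitch) Rx(roll)).
In Python, from plant import r gives the robot as it stands.
- The arm moves only by the tool send_rows, never from a script. Its argument "steps" is a list of rows, each an object with "dp": the shift along the tool's x, y, z in mm, a list of three; "roll": the turn about the tool's z in rad; "jaw": the opening in per cent of the stroke, from 0 (shut) to 100 (fully open). In form: [{"dp": [tx, ty, tz], "roll": roll, "jaw": jaw}, ...]. A call has 1 to 5 rows; each row is the pose to reach, as a shift and turn from the pose commanded when the call began, along the tool's axes at that moment; what a row does not reach only later rows make up. A row lasts 1/8 s, in which the tool goes at most 62.5 mm and 10.7 degrees, less where a joint would pass 70% of its speed; a pose out of reach is approached as far as the arm can. A call with a gripper value outside its range is refused whole. The fingers move at their own pace and stop on an object; "newtons" is the grip in N (left out, the last holds). Time passes only in rows, so rows that repeat a pose let the fingers close. It gives the time, the measured TCP pose, the force, the opening and the grip force at its end, in the units of the state.
- r.get_state(): the state, without advancing time (a new reading comes with each control period).
- r.capture(name): name is "scene" or "top"; returns a dict with "image" (400x640x3 uint8, blue, green, red), "K" (3x3 intrinsics, pixels), "rvec" (rotation vector, rad) and "tvec" (3), from world to camera coordinates, as OpenCV has them. Camera axes: x right, y down, z forward; pixel columns grow to the right and rows downward; lengths in m; the calibration is good to about 2 mm. A picture is of the moment at which its call begins. There is no depth.
- r.close_job(): hands the job in; it is judged then, once.
The state is a dict: "time_s": time; "joints": joint angles; "qd": joint speeds; "joint_torque": joint torques, N m; "tcp_pos": TCP position; "eef_rot": TCP orientation; "contact_force": force on the tool from outside, world axes, zero at the start; "moment": the same for the moment, N m; "gripper_width": finger opening in m; "gripper_force": force on a finger pad.
Only numpy, scipy, OpenCV 4.12 (cv2) and the standard library are available. Lean on these libraries where they do the work, as an engineer would, in place of code of your own. Each camera call takes 0.05 s, during which the arm holds its last target. There are 200 camera calls.

## Task

Check that the rollers of the small gravity track on the packing table run freely: draw the fingertips lightly down the roller bed, from the raised end beside the scale over every roller and off past the last one before the run-off tray, so that each of the twelve rollers is visibly turned in the downhill direction. Keep the touch light, and leave the jars and the scoop where they are.

Things in the scene. Friction and masses are not known exactly. Their poses are not given: they have to be found in the camera images.
- track: Gravity roller track fixed to the table: twelve steel rollers between two aluminium side channels 345 mm long, on legs, and a steel run-off tray at the low end. Origin on the table under the middle of the roller bed; y points along the track to the raised end (downhill is -y), x across, z up. The channels' tops stand 4 mm below the roller tops, at x = 74 to 93 mm either side.
- bed (a joint): How far the whole roller bed (channels and rollers) is pressed down on its four shock-absorbing spring posts, m: 0 at rest, up to 0.012. It starts to yield at about 3 N, sinks 0.55 mm per further newton, stays parallel, and springs back.
- first_top (a point): Point on top of roller 1, the uppermost, at the raised end beside the scale; middle of its length. Rollers: diameter 20 mm, length 140 mm, black end caps, axes level and across the track, 25 mm apart along it (gaps of 5 mm). No frame part stands above the rollers.
- last_top (a point): Point on top of roller 12, the lowest, beside the run-off tray; middle of its length. The tops of all twelve rollers lie on the straight line from first_top to last_top: 275 mm along the track, falling 3 degrees (14 mm), 105 mm above the table halfway.
- lip (a point): Middle of the top edge of the upturned lip that closes the run-off tray, 161 mm past roller 12 and 15 mm higher than its top. The tray floor lies 21 mm below the top of roller 12.
- jar_tall: Jar of pistachios with metal cap, 70 mm wide, 105 mm tall, loose on the table beside the track; origin at the centre of its base. To be left alone.
- jar_low: Wider, lower jar of almonds with metal cap, 78 mm wide, 75 mm tall, loose on the table beside the track; origin at the centre of its base. To be left alone.
- scoop: Blue plastic scoop lying on the table, 210 mm long, 70 mm wide, 40 mm tall; origin at the back of its pan on the underside, pan towards its +x, handle towards -x. To be left alone.
- scale: Grey bench scale, 300 x 200 mm, 61 mm tall, steel platter, fixed on the table beyond the raised end of the track; origin at the centre of its underside. Not part of the job.
- roller1 (a joint): Turn of roller 1 of 12, counted from the raised end, rad; 0 at the start, grows as the roller's top moves downhill. Spins freely on bearings (about 0.0004 N m of drag) and coasts for only a moment; a fingertip drawn across its top carries the roller round with it.
- roller2 (a joint): Turn of roller 2 of 12, counted from the raised end, rad; 0 at the start, grows as the roller's top moves downhill. Spins freely on bearings (about 0.0004 N m of drag) and coasts for only a moment; a fingertip drawn across its top carries the roller round with it.
- roller3 (a joint): Turn of roller 3 of 12, counted from the raised end, rad; 0 at the start, grows as the roller's top moves downhill. Spins freely on bearings (about 0.0004 N m of drag) and coasts for only a moment; a fingertip drawn across its top carries the roller round with it.
- roller4 (a joint): Turn of roller 4 of 12, counted from the raised end, rad; 0 at the start, grows as the roller's top moves downhill. Spins freely on bearings (about 0.0004 N m of drag) and coasts for only a moment; a fingertip drawn across its top carries the roller round with it.
- roller5 (a joint): Turn of roller 5 of 12, counted from the raised end, rad; 0 at the start, grows as the roller's top moves downhill. Spins freely on bearings (about 0.0004 N m of drag) and coasts for only a moment; a fingertip drawn across its top carries the roller round with it.
- roller6 (a joint): Turn of roller 6 of 12, counted from the raised end, rad; 0 at the start, grows as the roller's top moves downhill. Spins freely on bearings (about 0.0004 N m of drag) and coasts for only a moment; a fingertip drawn across its top carries the roller round with it.
- roller7 (a joint): Turn of roller 7 of 12, counted from the raised end, rad; 0 at the start, grows as the roller's top moves downhill. Spins freely on bearings (about 0.0004 N m of drag) and coasts for only a moment; a fingertip drawn across its top carries the roller round with it.
- roller8 (a joint): Turn of roller 8 of 12, counted from the raised end, rad; 0 at the start, grows as the roller's top moves downhill. Spins freely on bearings (about 0.0004 N m of drag) and coasts for only a moment; a fingertip drawn across its top carries the roller round with it.
- roller9 (a joint): Turn of roller 9 of 12, counted from the raised end, rad; 0 at the start, grows as the roller's top moves downhill. Spins freely on bearings (about 0.0004 N m of drag) and coasts for only a moment; a fingertip drawn across its top carries the roller round with it.
- roller10 (a joint): Turn of roller 10 of 12, counted from the raised end, rad; 0 at the start, grows as the roller's top moves downhill. Spins freely on bearings (about 0.0004 N m of drag) and coasts for only a moment; a fingertip drawn across its top carries the roller round with it.
- roller11 (a joint): Turn of roller 11 of 12, counted from the raised end, rad; 0 at the start, grows as the roller's top moves downhill. Spins freely on bearings (about 0.0004 N m of drag) and coasts for only a moment; a fingertip drawn across its top carries the roller round with it.
- roller12 (a joint): Turn of roller 12 of 12, counted from the raised end, rad; 0 at the start, grows as the roller's top moves downhill. Spins freely on bearings (about 0.0004 N m of drag) and coasts for only a moment; a fingertip drawn across its top carries the roller round with it.

How it is judged:
By the outcome, as a careful person would: the job done as asked, in the order asked, and still so for the second after the job is handed in, with the robot touching nothing.
It also fails if it takes over 51 s, if anything falls off the work surface, if the arm or the gripper's body presses on something with over 40 N, if the wrist force passes 120 N, or if a joint passes its speed limit or range.

## Working session

There is one attempt and no reset: what is moved stays moved. The work goes in short steps, Python scripts to look and compute and a tool call to move; the robot and the scene stay as the last step left them, time stands still between calls to the robot, and variables do not carry over. Pictures are saved under pics/ and viewed, at most 10 in all, crops included, and the job is handed in when it is done.

Besides the shell and the picture viewer there is one more tool, called as name([rows], argument=value, ...), one row to a line, values as JSON. send_rows: Moves the arm, as the interface text tells. Its arguments: {"type":"object","properties":{"steps":{"type":"array","items":{"type":"object","properties":{"dp":{"type":"array","items":{"type":"number"}},"roll":{"type":"number"},"jaw":{"type":"number"}}}},"newtons":{"type":"number"}},"required":["steps"]}

```bash
mkdir -p pics; python3 - <<'E'
from plant import r
import cv2,pickle
d={}
for n in("scene","top"):
    c=r.capture(n);d[n]=c;cv2.imwrite(f"pics/{n}0.png",c["image"])
    print(n,c["K"],c["rvec"],c["tvec"])
pickle.dump(d,open("c0.pkl","wb"))
s=r.get_state();print(s["time_s"],s["tcp_pos"],s["eef_rot"],s["contact_force"])
E
```

```text
scene [[470.44330765   0.         311.30432207]
 [  0.         470.44330765 203.21051062]
 [  0.           0.           1.        ]] [ 2.08710975  1.36214323 -0.51429745] [-0.3037374  -0.33693248  1.53102702]
top [[420.14446254   0.         316.74289812]
 [  0.         420.14446254 193.906818  ]
 [  0.           0.           1.        ]] [ 2.1725063  -2.15828704  0.1560581 ] [0.02084677 0.61255929 1.1399274 ]
0.1 [ 0.27677226 -0.61521711  0.2397157 ] [ 1.79916422e+02 -6.46216246e-03 -1.55781790e+02] [0.43723585 0.70383957 0.12985105]
```

View pics/scene0.png

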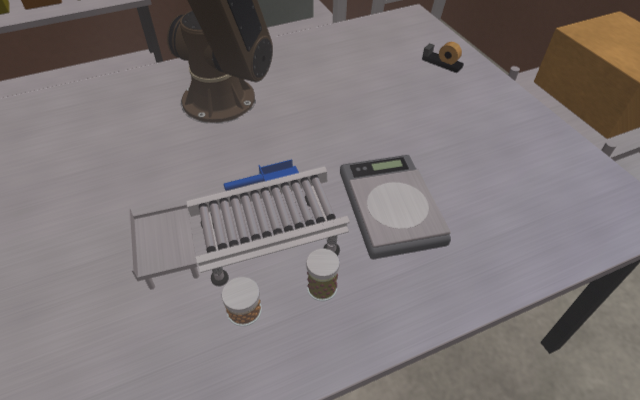

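View pics/top0.png

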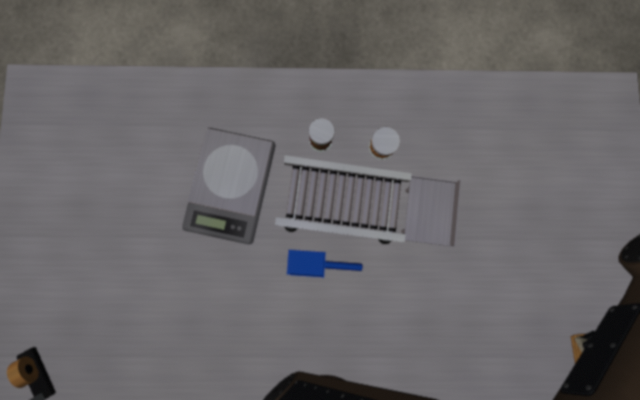

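The top view shows the track with channels from (285,160)–(410,177) and (277,222)–(405,238), the tray to the right ending near x≈457, the scale left and the jars above. I'll enlarge both views for a closer reading.

```bash
python3 - <<'E'
import cv2,pickle
d=pickle.load(open("c0.pkl","rb"))
cv2.imwrite("pics/t1.png",cv2.resize(d["top"]["image"][145:255,270:470],None,fx=4,fy=4,interpolation=cv2.INTER_CUBIC))
cv2.imwrite("pics/s1.png",cv2.resize(d["scene"]["image"][160:290,125:360],None,fx=3.4,fy=3.4,interpolation=cv2.INTER_CUBIC))
E
```

```text
(no output)
```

View pics/t1.png

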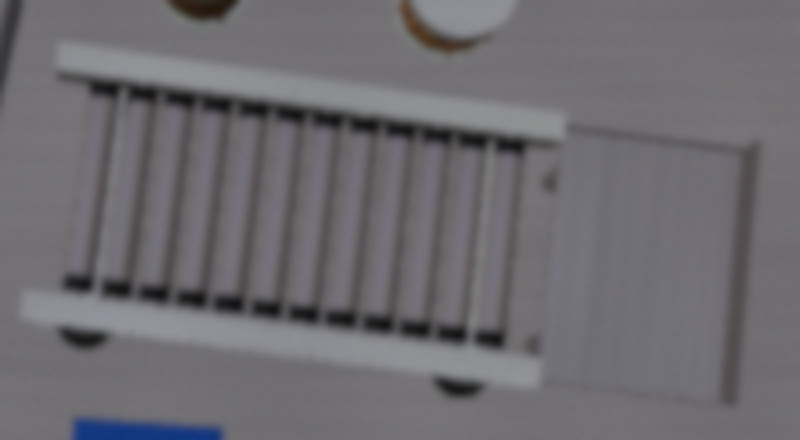

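View pics/s1.png

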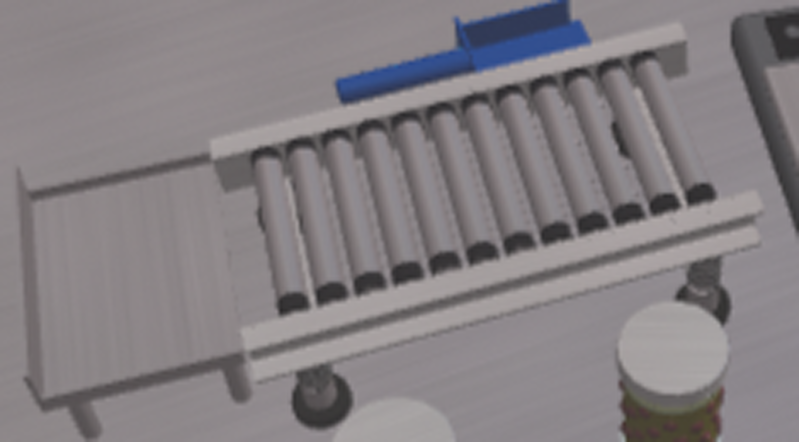

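The top crop shows roller caps at (105,88), (510,145), (78,283) and (490,338). The scene crop shows them at (645,57), (265,157), (698,193) and (292,303). I'll fit the track pose to those.

```bash
cat > fit.py <<'E'
import cv2,pickle,numpy as np
from scipy.optimize import least_squares
d=pickle.load(open("c0.pkl","rb"))
top=np.array([[105,88],[510,145],[78,283],[490,338],[57,42],[567,113],[20,320],[540,388]])/4+[270,145]
sc=np.array([[698,193],[292,303],[645,57],[265,157]])/3.4+[125,160]
s=np.tan(np.radians(3)); h=.1373
def loc(hl,dc):
    P=[[sx*hl,sy*h,.105+sy*h*s-.010] for sx in(1,-1) for sy in(1,-1)]
    C=[[sx*.093,sy*.1723+dc,.101+(sy*.1723+dc)*s] for sx in(1,-1) for sy in(1,-1)]
    return np.array(P),np.array(C)
def W(p,L):
    c,q=np.cos(p[2]),np.sin(p[2]);return L@np.array([[c,-q,0],[q,c,0],[0,0,1]]).T+[p[0],p[1],0]
def pr(n,X):c=d[n];return cv2.projectPoints(X,c["rvec"],c["tvec"],c["K"],None)[0][:,0]
def res(p):
    P,C=loc(p[3],p[4]);return np.r_[(pr("top",W(p,np.r_[P,C]))-top),(pr("scene",W(p,P))-sc)].ravel()
f=least_squares(res,[.6,.0,0,.066,0],x_scale=[.1,.1,.1,.01,.01],loss="soft_l1")
p=f.x
if __name__=="__main__":
    print(p[:2],np.degrees(p[2]),p[3:]);print(res(p).reshape(-1,2).round(1).tolist())
    for y in(.1373,-.1373):print(W(p,np.array([[0,y,.105+y*s]])))
E
python3 fit.py
```

```text
[ 0.59256307 -0.04510374] -7.005405153439715 [ 0.06508245 -0.00284729]
[[-0.8, 0.9], [-1.2, 0.7], [-0.7, 0.4], [-1.2, 0.3], [0.5, 0.0], [-0.2, 0.2], [-0.0, 0.0], [-0.4, 0.1], [-0.0, 1.6], [-0.2, 1.5], [-1.1, 2.2], [-0.6, 1.2]]
[[0.60930859 0.09117126 0.11219559]]
[[ 0.57581755 -0.18137875  0.09780441]]
```

send_rows([
  {"dp": [-38, 33, 0], "roll": 0, "jaw": 0},
  {"dp": [-77, 66, 0], "roll": 0, "jaw": 0},
  {"dp": [-116, 100, 0], "roll": 0, "jaw": 0},
  {"dp": [-155, 134, 0], "roll": 0, "jaw": 0},
  {"dp": [-194, 168, 0], "roll": 0, "jaw": 0},
], newtons=10)

```text
time_s: 0.72
tcp_pos: [0.3853, -0.3811, 0.2403]
eef_rot: [180.0, -0.0, -155.8]
contact_force: [1.7, -0.4, 0.6]
gripper_width: 0.0433
gripper_force: 0.0
```

send_rows([
  {"dp": [-40, 34, 0], "roll": 0, "jaw": 0},
  {"dp": [-80, 68, 0], "roll": 0, "jaw": 0},
  {"dp": [-120, 103, 0], "roll": 0, "jaw": 0},
  {"dp": [-160, 138, 0], "roll": 0, "jaw": 0},
  {"dp": [-201, 173, 0], "roll": 0, "jaw": 0},
])

```text
time_s: 1.35
tcp_pos: [0.4975, -0.1408, 0.2405]
eef_rot: [180.0, -0.0, -155.8]
contact_force: [0.6, -1.8, 0.1]
gripper_width: 0.0008
gripper_force: 0.0
```

send_rows([
  {"dp": [-41, 35, 0], "roll": 0, "jaw": 0},
  {"dp": [-82, 70, 0], "roll": 0, "jaw": 0},
  {"dp": [-123, 105, 0], "roll": 0, "jaw": 0},
  {"dp": [-164, 140, 0], "roll": 0, "jaw": 0},
  {"dp": [-201, 173, 0], "roll": 0, "jaw": 0},
])

```text
time_s: 1.98
tcp_pos: [0.6099, 0.0995, 0.2402]
eef_rot: [180.0, -0.0, -155.8]
contact_force: [0.5, -0.7, 0.1]
gripper_width: 0.0006
gripper_force: 0.0
```

send_rows([
  {"dp": [0, 0, 0], "roll": -0.17, "jaw": 0},
  {"dp": [0, 0, 0], "roll": -0.34, "jaw": 0},
  {"dp": [0, 0, 0], "roll": -0.51, "jaw": 0},
  {"dp": [0, 0, 0], "roll": -0.68, "jaw": 0},
  {"dp": [0, 0, 0], "roll": -0.85, "jaw": 0},
])

```text
time_s: 2.6
tcp_pos: [0.6093, 0.0977, 0.2401]
eef_rot: [180.0, -0.0, -106.8]
contact_force: [-0.5, 1.0, 0.1]
gripper_width: 0.0003
gripper_force: 0.0
```

send_rows([
  {"dp": [0, 0, 0], "roll": -0.1, "jaw": 0},
  {"dp": [0, 0, 0], "roll": -0.176, "jaw": 0},
  {"dp": [0, 0, 0], "roll": -0.176, "jaw": 0},
])

```text
time_s: 2.98
tcp_pos: [0.6094, 0.0977, 0.2402]
eef_rot: [180.0, -0.0, -97.0]
contact_force: [0.1, 0.8, -0.9]
gripper_width: 0.0007
gripper_force: 0.0
```

send_rows([
  {"dp": [0, 0, 40]},
  {"dp": [0, 0, 75]},
  {"dp": [0, 0, 95]},
  {"dp": [0, 0, 102]},
  {"dp": [0, 0, 102]},
])

```text
invalid input
```

```bash
python3 - <<'E'
from plant import r
import cv2,numpy as np
a=r.capture("scene")["image"][150:250,260:380];b=r.capture("top")["image"][145:245,260:360]
f=lambda i:cv2.resize(i,(400,400*i.shape[0]//i.shape[1]),interpolation=cv2.INTER_CUBIC)[:330]
cv2.imwrite("pics/h.png",np.hstack([f(a),f(b)]))
s=[r.get_state() for _ in range(2)];print(s[0]["tcp_pos"],s[0]["contact_force"])
E
```

```text
[0.60940567 0.09768325 0.24033208] [0.12653607 0.74901477 0.78531498]
```

View pics/h.png

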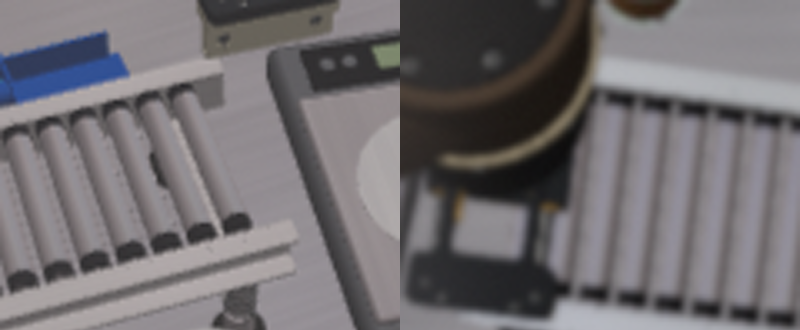

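The move was refused because it left out `roll` and `jaw`, so the tool is still high. The picture shows roller 1 in clear view and the gripper above the raised end. I'll resend it in full.

send_rows([
  {"dp": [0, 0, 40], "roll": 0, "jaw": 0},
  {"dp": [0, 0, 75], "roll": 0, "jaw": 0},
  {"dp": [0, 0, 95], "roll": 0, "jaw": 0},
  {"dp": [0, 0, 102], "roll": 0, "jaw": 0},
  {"dp": [0, 0, 102], "roll": 0, "jaw": 0},
])

```text
time_s: 3.7
tcp_pos: [0.6097, 0.0977, 0.1386]
eef_rot: [180.0, -0.0, -97.0]
contact_force: [-0.1, -0.4, 0.5]
gripper_width: 0.0005
gripper_force: 0.0
```

```bash
python3 - <<'E'
from plant import r
import cv2
a=r.capture("scene")["image"][130:250,250:390]
cv2.imwrite("pics/h2.png",cv2.resize(a,None,fx=5,fy=4.99,interpolation=cv2.INTER_CUBIC))
s=r.get_state();print(s["tcp_pos"],s["contact_force"])
E
```

```text
[0.61002498 0.09788358 0.13929434] [0.21417093 1.11948738 0.03589213]
```

View pics/h2.png

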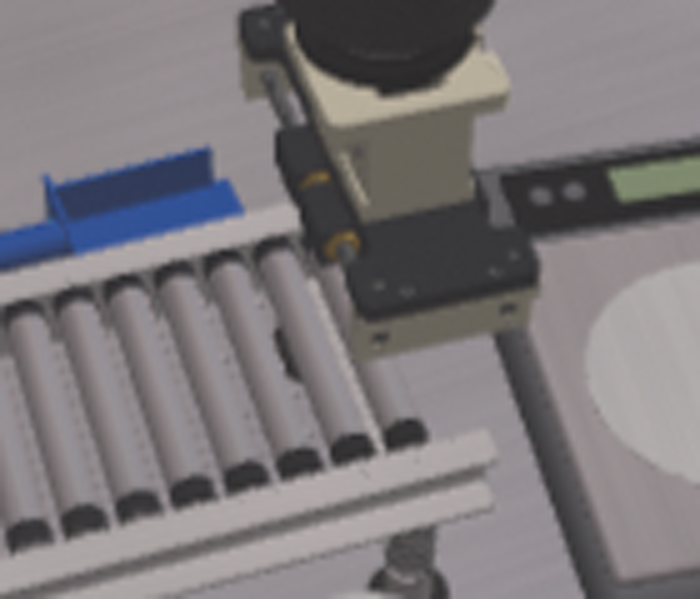

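The gripper's body stands right above roller 1 (caps near (290,240) and (405,430)), about 12 mm short of contact. I'll feel down slowly.

send_rows([
  {"dp": [2, 0, 5], "roll": 0, "jaw": 0},
  {"dp": [2, 0, 8], "roll": 0, "jaw": 0},
  {"dp": [2, 0, 9.5], "roll": 0, "jaw": 0},
  {"dp": [2, 0, 10.5], "roll": 0, "jaw": 0},
  {"dp": [2, 0, 10.5], "roll": 0, "jaw": 0},
])

```text
time_s: 4.38
tcp_pos: [0.6093, 0.0958, 0.128]
eef_rot: [180.0, -0.0, -97.0]
contact_force: [-0.9, -0.1, 0.4]
gripper_width: 0.0005
gripper_force: 0.0
```

send_rows([
  {"dp": [0, 0, 1], "roll": 0, "jaw": 0},
  {"dp": [0, 0, 1], "roll": 0, "jaw": 0},
])

```text
time_s: 4.62
tcp_pos: [0.6093, 0.0958, 0.127]
eef_rot: [180.0, -0.0, -97.0]
contact_force: [-0.0, -0.3, -0.0]
gripper_width: 0.0006
gripper_force: 0.0
```

send_rows([
  {"dp": [0, 0, 0.7], "roll": 0, "jaw": 0},
  {"dp": [0, 0, 0.7], "roll": 0, "jaw": 0},
])

```text
time_s: 4.88
tcp_pos: [0.6094, 0.0958, 0.1265]
eef_rot: [-180.0, 0.0, -97.0]
contact_force: [-0.2, -0.1, 2.1]
gripper_width: 0.0006
gripper_force: 0.6
```

send_rows([
  {"dp": [0, 0, 0.4], "roll": 0, "jaw": 0},
  {"dp": [0, 0, 0.4], "roll": 0, "jaw": 0},
])

```text
time_s: 5.12
tcp_pos: [0.6094, 0.0958, 0.1262]
eef_rot: [-180.0, 0.0, -97.0]
contact_force: [-1.8, -0.4, 3.6]
gripper_width: 0.0004
gripper_force: 1.7
```

send_rows([
  {"dp": [6, 0, 0.3], "roll": 0, "jaw": 0},
  {"dp": [12, 0, 0.6], "roll": 0, "jaw": 0},
  {"dp": [18, 0, 0.95], "roll": 0, "jaw": 0},
  {"dp": [24, 0, 1.25], "roll": 0, "jaw": 0},
  {"dp": [30, 0, 1.57], "roll": 0, "jaw": 0},
])

```text
time_s: 5.75
tcp_pos: [0.6057, 0.0655, 0.1244]
eef_rot: [-180.0, 0.0, -97.0]
contact_force: [-1.3, 0.3, 4.2]
gripper_width: 0.0003
gripper_force: 2.2
```

send_rows([
  {"dp": [6, 0, 0.2], "roll": 0, "jaw": 0},
  {"dp": [12, 0, 0.5], "roll": 0, "jaw": 0},
  {"dp": [18, 0, 0.8], "roll": 0, "jaw": 0},
  {"dp": [24, 0, 1.1], "roll": 0, "jaw": 0},
  {"dp": [30, 0, 1.4], "roll": 0, "jaw": 0},
])

```text
time_s: 6.38
tcp_pos: [0.602, 0.0359, 0.123]
eef_rot: [-180.0, 0.0, -97.0]
contact_force: [0.1, 0.5, 3.5]
gripper_width: 0.0003
gripper_force: 2.2
```

send_rows([
  {"dp": [6, 0, 0.3], "roll": 0, "jaw": 0},
  {"dp": [12, 0, 0.6], "roll": 0, "jaw": 0},
  {"dp": [18, 0, 0.95], "roll": 0, "jaw": 0},
  {"dp": [24, 0, 1.25], "roll": 0, "jaw": 0},
  {"dp": [30, 0, 1.57], "roll": 0, "jaw": 0},
])

```text
time_s: 7.0
tcp_pos: [0.5983, 0.006, 0.1215]
eef_rot: [-180.0, -0.0, -97.0]
contact_force: [0.2, 0.3, 4.4]
gripper_width: 0.0005
gripper_force: 1.9
```

Force is steady at about 4 N, so I'll continue.

send_rows([
  {"dp": [6, 0, 0.25], "roll": 0, "jaw": 0},
  {"dp": [12, 0, 0.55], "roll": 0, "jaw": 0},
  {"dp": [18, 0, 0.87], "roll": 0, "jaw": 0},
  {"dp": [24, 0, 1.18], "roll": 0, "jaw": 0},
  {"dp": [30, 0, 1.5], "roll": 0, "jaw": 0},
])

```text
time_s: 7.62
tcp_pos: [0.5946, -0.0238, 0.1198]
eef_rot: [180.0, 0.0, -97.0]
contact_force: [-0.2, -0.1, 2.9]
gripper_width: 0.0001
gripper_force: 2.0
```

send_rows([
  {"dp": [6, 0, 0.3], "roll": 0, "jaw": 0},
  {"dp": [12, 0, 0.6], "roll": 0, "jaw": 0},
  {"dp": [18, 0, 0.95], "roll": 0, "jaw": 0},
  {"dp": [24, 0, 1.25], "roll": 0, "jaw": 0},
  {"dp": [30, 0, 1.57], "roll": 0, "jaw": 0},
])

```text
time_s: 8.25
tcp_pos: [0.591, -0.0536, 0.1183]
eef_rot: [180.0, -0.0, -97.0]
contact_force: [0.1, -0.4, 3.9]
gripper_width: 0.0006
gripper_force: 1.8
```

send_rows([
  {"dp": [6, 0, 0.3], "roll": 0, "jaw": 0},
  {"dp": [12, 0, 0.6], "roll": 0, "jaw": 0},
  {"dp": [18, 0, 0.95], "roll": 0, "jaw": 0},
  {"dp": [24, 0, 1.25], "roll": 0, "jaw": 0},
  {"dp": [30, 0, 1.57], "roll": 0, "jaw": 0},
])

```text
time_s: 8.88
tcp_pos: [0.5873, -0.0833, 0.1168]
eef_rot: [180.0, -0.0, -97.0]
contact_force: [-1.4, 0.2, 3.5]
gripper_width: 0.0005
gripper_force: 2.0
```

send_rows([
  {"dp": [6, 0, 0.3], "roll": 0, "jaw": 0},
  {"dp": [12, 0, 0.6], "roll": 0, "jaw": 0},
  {"dp": [18, 0, 0.95], "roll": 0, "jaw": 0},
  {"dp": [24, 0, 1.25], "roll": 0, "jaw": 0},
  {"dp": [30, 0, 1.57], "roll": 0, "jaw": 0},
])

```text
time_s: 9.5
tcp_pos: [0.5837, -0.1131, 0.1153]
eef_rot: [-180.0, -0.0, -97.0]
contact_force: [-2.5, 0.3, 3.8]
gripper_width: 0.0004
gripper_force: 2.1
```

send_rows([
  {"dp": [6, 0, 0.3], "roll": 0, "jaw": 0},
  {"dp": [12, 0, 0.6], "roll": 0, "jaw": 0},
  {"dp": [18, 0, 0.95], "roll": 0, "jaw": 0},
  {"dp": [24, 0, 1.25], "roll": 0, "jaw": 0},
  {"dp": [30, 0, 1.57], "roll": 0, "jaw": 0},
])

```text
time_s: 10.12
tcp_pos: [0.5801, -0.1429, 0.1137]
eef_rot: [-180.0, -0.0, -97.0]
contact_force: [-1.1, 0.5, 3.9]
gripper_width: 0.001
gripper_force: 1.8
```

send_rows([
  {"dp": [6, 0, 0.3], "roll": 0, "jaw": 0},
  {"dp": [12, 0, 0.6], "roll": 0, "jaw": 0},
  {"dp": [18, 0, 0.95], "roll": 0, "jaw": 0},
  {"dp": [24, 0, 1.25], "roll": 0, "jaw": 0},
  {"dp": [30, 0, 1.57], "roll": 0, "jaw": 0},
])

```text
time_s: 10.75
tcp_pos: [0.5764, -0.1727, 0.1119]
eef_rot: [180.0, 0.0, -97.0]
contact_force: [0.7, -0.9, 3.4]
gripper_width: 0.0005
gripper_force: 1.7
```

send_rows([
  {"dp": [7, 0, 0.37], "roll": 0, "jaw": 0},
  {"dp": [14, 0, 0.73], "roll": 0, "jaw": 0},
  {"dp": [22, 0, 1.15], "roll": 0, "jaw": 0},
  {"dp": [30, 0, 1.57], "roll": 0, "jaw": 0},
  {"dp": [40, 0, 2.1], "roll": 0, "jaw": 0},
])

```text
time_s: 11.38
tcp_pos: [0.5713, -0.2124, 0.1095]
eef_rot: [180.0, 0.0, -97.0]
contact_force: [-0.2, 0.3, 0.6]
gripper_width: 0.0006
gripper_force: 0.0
```

send_rows([
  {"dp": [4, 0, -10], "roll": 0, "jaw": 0},
  {"dp": [4, 0, -35], "roll": 0, "jaw": 0},
  {"dp": [4, 0, -70], "roll": 0, "jaw": 0},
  {"dp": [4, 0, -100], "roll": 0, "jaw": 0},
  {"dp": [4, 0, -110], "roll": 0, "jaw": 0},
])

```text
time_s: 12.0
tcp_pos: [0.572, -0.2162, 0.2228]
eef_rot: [-179.8, -0.0, -97.0]
contact_force: [0.3, 1.0, -0.0]
gripper_width: 0.0007
gripper_force: 0.0
```

```bash
python3 - <<'E'
from plant import r
import cv2
cv2.imwrite("pics/end.png",r.capture("scene")["image"])
s=r.get_state();print(s["time_s"],s["tcp_pos"],s["contact_force"])
E
```

```text
12.05 [ 0.57202799 -0.21616082  0.22292781] [ 0.27401815 -0.12076933  0.26365849]
```

View pics/end.png

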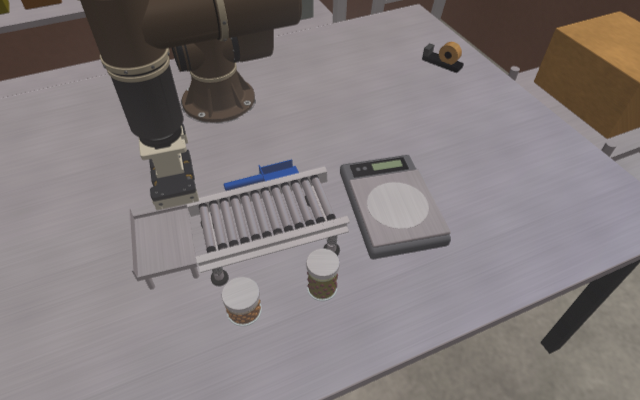

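The jars at (242,300) and (322,272) and the scoop at (262,178) have not moved, and the tool hangs clear above the tray. I'm handing in.

```bash
python3 -c "
from plant import r
print(r.close_job())"
```

```text
the job is handed in; nothing more can be done
None
```

I drew the closed fingertips down the bed over all twelve rollers at about 3–4.5 N, lifted clear past roller 12 and handed in at about 12 s; the jars and scoop look unmoved, but the rollers' turning is inferred from the steady contact force, not seen in the pictures.

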